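# Sort a mixed batch of nuts through the diverter into the covered drum

## Robot

A 7-joint arm with a two-finger parallel gripper is mounted at the origin on a cart in front of the work surface, level with it; the furniture and walls round the work are solid. World frame = base frame: x ahead of the robot, y to its left, z up, the work surface at z = 0. Lengths are in mm, angles in rad, forces in N, time in s.
With the tool pointing down it reaches from about 350 to 775 mm from the base axis. Payload 3.1 kg.
Tool frame: the origin (TCP) lies midway between the tips of the shut fingers; the grasp point (between the pads) lies 19 mm behind it (ctrl.grip_depth is the distance from the TCP to the grasp point, in mm); z points along the fingers, y is the direction in which the jaws open and shut (so a half turn about z gives the same grasp; the last joint's range is limited). The gripper opens to 85 mm and grips with 20 to 120 N. Pads are 22 mm wide; open, the fingers measure 114 mm over their backs; the gripper's body (76 mm by 85 mm) begins 54 mm behind the grasp point. The pads swing forward as they close: fully open they stand 13 mm farther back than shut.
Start: joints at [1.237, 0.311, 0.014, 1.512, -0.004, 1.319, -0.027], TCP at [158.255, -526.757, 231.304] pointing down, gripper open.
Joint ranges: [-2.7, 2.7], [-0.3, 1.91], [-1.27, 1.3], [0.12, 2.57], [-1.44, 4.58], [0.2, 2.03], [-3.05, 3.05]. Speed limits (rad/s): [2.79, 2.79, 3.14, 3.14, 3.14, 3.14, 3.14].

## Interface

Orientations are given as a rotation vector (axis times angle).
In Python, from cell import ctrl gives the robot as it stands. The module is installed in compiled form; this text tells all that it offers.
- The arm moves only by the tool apply_moves, never from a script. Its argument "increments" is a list of rows, each a list of 4 numbers: the shift along the tool's x, y, z in m, then the turn about the tool's z in rad. A call has 1 to 20 rows; each row is the pose to reach, as a shift and turn from the pose commanded when the call began, along the tool's axes at that moment; what a row does not reach only later rows make up. A row lasts 1/12 s, in which the tool goes at most 41.7 mm and 7.16 degrees, less where a joint would pass 70% of its speed; a pose out of reach is approached as far as the arm can. A call with a gripper value outside its range is refused whole. "hand" is the closure, from 0 (fully open) to 1 (shut), set as the call begins (left out, the last holds). The fingers move at their own pace and stop on an object; the grip force is fixed at half the most. Time passes only in rows, so rows that repeat a pose let the fingers close. It gives the time, the measured TCP pose, the force and the opening at its end, in the units of the state.
- ctrl.observe(): the state, without advancing time (a new reading comes with each control period).
- ctrl.camera(name): name is "scene" or "top"; returns a dict with "pixels" (400x640x3 uint8, blue, green, red), "range_z" (400x640 float32, mm along the optical axis (not along the pixel's ray), 0 where there is no reading), "fovy" (degrees; the focal length in pixels is half the picture's height over the tangent of half this angle, whatever the lens; pixels are square), "cx", "cy" (the principal point, pixels), "rvec" (rotation vector, rad) and "tvec" (3), from world to camera coordinates, as OpenCV has them. Camera axes: x right, y down, z forward; pixel columns grow to the right and rows downward; lengths in mm; the calibration is good to about 2 mm. A picture is of the moment at which its call begins.
- ctrl.sign_off(): hands the job in, once; it reports no verdict.
The state is a dict: "clock": time; "joints": joint angles; "dq": joint speeds; "joint_torque": joint torques, N m; "tool_pos": TCP position; "ee_rot": TCP orientation; "force": force on the tool from outside, world axes, zero at the start; "ft_torque": the same for the moment, N m; "gripper_width": finger opening in mm.
Only numpy, scipy, OpenCV 4.12 (cv2) and the standard library are available. Lean on these libraries where they do the work, as an engineer would, in place of code of your own. Each camera call takes 0.05 s, during which the arm holds its last target. There are 200 camera calls.

## Task

Clear the loose hexagon nuts from the bench by dropping each one into the mouth of the green tower: plain nuts must end up in the drum compartment that has a sample nut of the same metal (steel, brass or black), red-painted nuts in the closed reject box. Before a drop, set the lever for drum or reject and turn the drum by its posts so that the right compartment is under the chute. When all are sorted, leave the drum with its closed compartment squarely under the chute, and do not disturb the measuring tools and the marker lying about.

Things in the scene. Friction and masses are not known exactly. Their poses are not given: they have to be found in the camera images.
- chute_mouth (a point): Centre of the tower's open mouth, in the rim's plane, 287 mm above the bench; 116 (y) x 58 mm (x) inside, walls 4 mm. Axes of the fixed station: z up, +y from drum axis to tower and reject box, -x its front. 100 mm (y) from the drum axis. In the tower a flap, pivoted 100 mm below the rim, sends what falls in straight down into the drum or down a slide into the reject box.
- chute_exit (a point): Lower end of the drum leg: centre of the only opening (56 x 56 mm) in the drum's fixed clear cover, 70 mm (station y) from the drum axis. The cover (radius 116 mm, top 95 mm above the bench) closes all the rest, so nuts fall only into the compartment under this point.
- drum_axis (a point): On the axis at the inner floor, 20 mm above the bench; its axes turn with the drum, z up. Aluminium drum, diameter 232 mm, 70 mm deep; 4 quarter-circle compartments parted by 4 mm walls along its x and y axes: steel nuts x>0 y>0; brass x<0 y>0; black x<0 y<0; closed x>0 y<0. Their middles are 70 mm from the axis. A flat sample nut stands outside each open one on the base disc (diameter 292 mm).
- pocket_closed (a point): Middle of the floor of the closed compartment (drum x>0, y<0), 70 mm from the drum axis; a grey plate covers it and it has no sample nut. Under the chute it shuts the chute off.
- drum (a joint): Angle of the drum, rad, counter-clockwise from above positive, no stops; at 0 its x axis is the station's x axis. Friction bearing (about 1 N at a post): stays where it is left. The chute's opening lies wholly over a compartment when that one's middle is within 10 degrees of the exit's direction from the axis.
- flap (a joint): Angle of flap and lever (one rigid piece, both point up from the pivot), rad, stops at -0.6 and 0.6. Positive leans to station +y. +0.6 (leaning to the reject box) sends nuts into the drum; -0.6 (leaning to the drum) sends them into the reject box. A white tail under the pivot points to a green dot (drum) or red dot (reject). Stays where it is left; about 1.3 N at the knob moves it.
- lever_knob (a point): Centre of the black ball knob (22 mm) on the lever, a 10 mm round bar in front of the tower, 56 mm to station -x of the mouth's centre, 18 mm clear of the tower's front. Knob 112 mm from the pivot, which is 187 mm above the bench, level in y with the mouth's centre. At a stop the knob is 63 mm to the side of the pivot, 279 mm above the bench.
- reject_floor (a point): Middle of the floor of the closed reject box (green, sloping clear lid, red plate on its front), 6 mm above the bench; station axes. Inside 84 mm (x) by 113 mm (y). Entered only by the slide in the tower.
- post_0 (a point): Centre of the top of upright steel post 0 of the drum, 14 mm in diameter, 102 mm tall, its top 122 mm above the bench and 27 mm above the cover, 133 mm from the drum axis, standing on the drum's +x axis, between two compartments. Posts are for turning the drum: push one or hold it loosely along its circle. They pass freely under the slide.
- post_1 (a point): Centre of the top of upright steel post 1 of the drum, 14 mm in diameter, 102 mm tall, its top 122 mm above the bench and 27 mm above the cover, 133 mm from the drum axis, standing on the drum's +y axis, between two compartments. Posts are for turning the drum: push one or hold it loosely along its circle. They pass freely under the slide.
- post_2 (a point): Centre of the top of upright steel post 2 of the drum, 14 mm in diameter, 102 mm tall, its top 122 mm above the bench and 27 mm above the cover, 133 mm from the drum axis, standing on the drum's -x axis, between two compartments. Posts are for turning the drum: push one or hold it loosely along its circle. They pass freely under the slide.
- post_3 (a point): Centre of the top of upright steel post 3 of the drum, 14 mm in diameter, 102 mm tall, its top 122 mm above the bench and 27 mm above the cover, 133 mm from the drum axis, standing on the drum's -y axis, between two compartments. Posts are for turning the drum: push one or hold it loosely along its circle. They pass freely under the slide.
- steel_1_c (a point): Centre of a hexagon nut, bright steel; 24 mm across flats, 27.7 mm across corners, 28 mm tall along its z (bore 14 mm, for no finger), 85 g. It stands upright, centre 14 mm above the bench; its x axis is square to a flat (as is every 60 degrees about z). May be absent.
- steel_2_c (a point): Centre of a hexagon nut, bright steel; 24 mm across flats, 27.7 mm across corners, 28 mm tall along its z (bore 14 mm, for no finger), 85 g. It stands upright, centre 14 mm above the bench; its x axis is square to a flat (as is every 60 degrees about z). May be absent.
- brass_1_c (a point): Centre of a hexagon nut, yellow brass; 24 mm across flats, 27.7 mm across corners, 28 mm tall along its z (bore 14 mm, for no finger), 85 g. It stands upright, centre 14 mm above the bench; its x axis is square to a flat (as is every 60 degrees about z). May be absent.
- brass_2_c (a point): Centre of a hexagon nut, yellow brass; 24 mm across flats, 27.7 mm across corners, 28 mm tall along its z (bore 14 mm, for no finger), 85 g. It stands upright, centre 14 mm above the bench; its x axis is square to a flat (as is every 60 degrees about z). May be absent.
- black_1_c (a point): Centre of a hexagon nut, black (oxide-finished); 24 mm across flats, 27.7 mm across corners, 28 mm tall along its z (bore 14 mm, for no finger), 85 g. It stands upright, centre 14 mm above the bench; its x axis is square to a flat (as is every 60 degrees about z). May be absent.
- black_2_c (a point): Centre of a hexagon nut, black (oxide-finished); 24 mm across flats, 27.7 mm across corners, 28 mm tall along its z (bore 14 mm, for no finger), 85 g. It stands upright, centre 14 mm above the bench; its x axis is square to a flat (as is every 60 degrees about z). May be absent.
- red_1_c (a point): Centre of a hexagon nut, bright steel, but with a red-painted band and ends: a reject; 24 mm across flats, 27.7 mm across corners, 28 mm tall along its z (bore 14 mm, for no finger), 85 g. It stands upright, centre 14 mm above the bench; its x axis is square to a flat (as is every 60 degrees about z). May be absent.
- red_2_c (a point): Centre of a hexagon nut, brass, but with a red-painted band and ends: a reject; 24 mm across flats, 27.7 mm across corners, 28 mm tall along its z (bore 14 mm, for no finger), 85 g. It stands upright, centre 14 mm above the bench; its x axis is square to a flat (as is every 60 degrees about z). May be absent.
- marker_red: Bystander: paint marker, 136 mm long, 15 mm high, lying on the bench; leave alone.
- micrometer: Bystander: outside micrometer, 131 x 49 x 19 mm, lying on the bench; leave alone.
- caliper: Bystander: caliper, 235 x 72 x 15 mm, lying on the bench; leave alone.

How it is judged (in metres and radians):
At the end, for the whole second after the job is handed in: Every present steel, brass or black nut lies inside the drum in the compartment of its metal, every present red-painted nut lies inside the reject box, all at rest; the drum is at rest with the middle of its closed compartment within 16 mm of the chute's exit, seen from above (x of each of steel_1_c, steel_2_c in the frame of drum_axis above 0.004 m and y of each of steel_1_c, steel_2_c, brass_1_c, brass_2_c in the frame of drum_axis above 0.004 m and horizontal distance between each of steel_1_c, steel_2_c, brass_1_c, brass_2_c, black_1_c, black_2_c and drum_axis below 0.115 m and height (world z) of each of steel_1_c, steel_2_c, brass_1_c, brass_2_c, black_1_c, black_2_c below 0.09 m and linear speed of each of steel_1, steel_2, brass_1, brass_2, black_1, black_2, red_1, red_2 below 0.03 m/s and x of each of brass_1_c, brass_2_c, black_1_c, black_2_c in the frame of drum_axis below -0.004 m and y of each of black_1_c, black_2_c in the frame of drum_axis below -0.004 m and x of red_1_c in the frame of reject_floor between -0.045 and 0.045 m and y of red_1_c in the frame of reject_floor between -0.06 and 0.06 m and height (world z) of each of red_1_c, red_2_c below 0.085 m and x of red_2_c in the frame of reject_floor between -0.045 and 0.045 m and y of red_2_c in the frame of reject_floor between -0.06 and 0.06 m and horizontal distance between pocket_closed and chute_exit below 0.016 m and velocity of joint drum between -0.05 and 0.05 rad/s); the robot touches nothing.
It fails at once if the paint marker is pushed more than 30 mm from its place (distance of marker_red from where it was at the start of the episode above 0.03 m).
It fails at once if the micrometer is pushed more than 30 mm from its place (distance of micrometer from where it was at the start of the episode above 0.03 m).
It fails at once if the caliper is pushed more than 30 mm from its place (distance of caliper from where it was at the start of the episode above 0.03 m).
Of steel_1, steel_2, brass_1, brass_2, black_1, black_2 only 2 to 3 are there at a start; the rules pass over those that are not, and their reading is None.
Of red_1, red_2 only 1 to 1 are there at a start; the rules pass over those that are not, and their reading is None.
At some moment in a run one of steel_1, steel_2, brass_1, brass_2, black_1, black_2, red_1, red_2 may be knocked a few centimetres aside while the robot is not near it.
Once in a run the grip may slacken for a moment while it holds something.
It also fails if it takes over 210 s, if anything falls off the work surface, if the arm or the gripper's body presses on something with over 40 N, if the wrist force passes 120 N, or if a joint passes its speed limit or range.

## Working session

There is one attempt and no reset: what is moved stays moved. The work goes in short steps, Python scripts to look and compute and a tool call to move; the robot and the scene stay as the last step left them, time stands still between calls to the robot, and variables do not carry over. Pictures are saved under pics/ and viewed, about 12 in all and at most 16, crops included, and the job is handed in when it is done.

Besides the shell and the picture viewer there is one more tool, called after "Emit:" as name(argument=value, ...), one argument or row to a line, values as JSON. apply_moves: Moves the arm, as the interface text tells. Its arguments: {"type":"object","properties":{"increments":{"type":"array"},"hand":{"type":"number"}},"required":["increments"]}

```bash
mkdir -p pics; cat > h.py <<'E'
import numpy as np, cv2
from cell import ctrl
def cam(n):
    c=ctrl.camera(n); c['f']=200/np.tan(np.radians(c['fovy'])/2)
    c['R']=cv2.Rodrigues(np.array(c['rvec'],float))[0]; c['t']=np.array(c['tvec'],float).ravel(); return c
def ray(c,u,v,z):
    d=c['R'].T@np.array([(u-c['cx'])/c['f'],(v-c['cy'])/c['f'],1]); o=-c['R'].T@c['t']
    return o+d*(z-o[2])/d[2]
def cloud(c):
    v,u=np.mgrid[:400,:640]; Z=c['range_z'].astype(float)
    P=np.stack([(u-c['cx'])/c['f']*Z,(v-c['cy'])/c['f']*Z,Z],-1)
    P=(P-c['t'])@c['R']; P[Z==0]=np.nan; return P
def proj(c,p):
    q=c['R']@np.array(p,float)+c['t']; return q[:2]/q[2]*c['f']+[c['cx'],c['cy']]
E
python3 - <<'E'
from h import *
for n in('scene','top'):
    c=cam(n); cv2.imwrite(f'pics/{n}0.png',c['pixels']); print(n,c['fovy'],c['cx'],c['cy'],-c['R'].T@c['t'],c['R'].round(2).tolist())
s=ctrl.observe(); print({k:np.round(s[k],3) for k in('clock','tool_pos','ee_rot','force','gripper_width')})
E
```

```text
scene 53.19206823314172 321.50935221413476 201.0154434156445 [  56.83892581 -849.79566196  793.36436477] [[0.86, -0.52, 0.02], [-0.26, -0.47, -0.84], [0.44, 0.72, -0.54]]
top 42.27417784548199 319.9366876175284 205.53452066090108 [ 385.65022973  -26.54759954 1717.79716741] [[-0.03, -1.0, 0.01], [-0.99, 0.03, -0.13], [0.13, -0.01, -0.99]]
{'clock': np.float64(0.1), 'tool_pos': array([ 158.034, -526.106,  230.321]), 'ee_rot': array([-3.106e+00, -4.570e-01,  1.000e-03]), 'force': array([ 0.112, -0.48 ,  0.378]), 'gripper_width': np.float64(85.246)}
```

View pics/scene0.png

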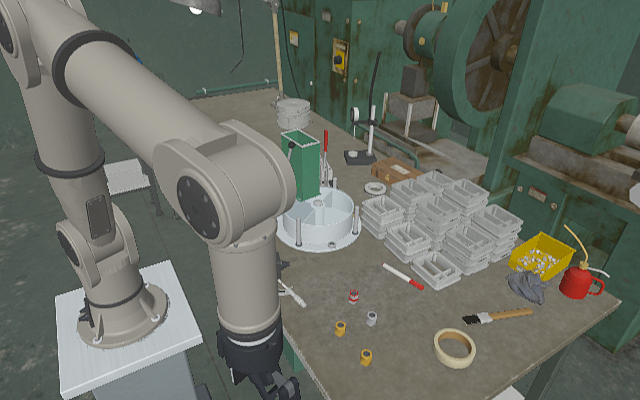

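View pics/top0.png

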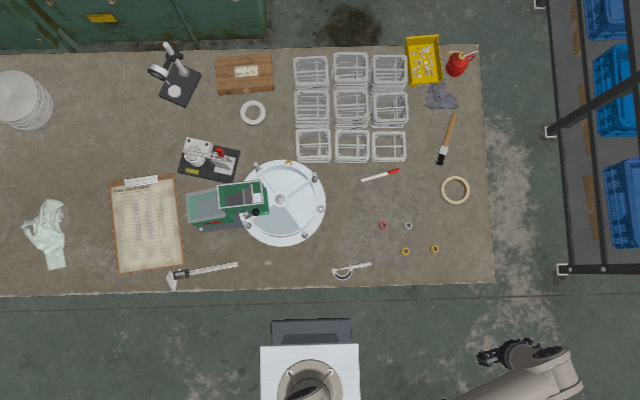

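Scene: four nuts at top-view pixels red (382,225), steel (408,226), brass (405,251) and (434,249). The drum is around (282,203), with the tower to its left. Next I'll take close crops for the station geometry.

```bash
python3 - <<'E'
from h import *
c=cam('top'); im=c['pixels']; P=cloud(c); print(c['f'])
cr=im[145:265,170:340]; cv2.imwrite('pics/cr1.png',cv2.resize(cr,None,fx=4.6,fy=4.6,interpolation=cv2.INTER_CUBIC))
hsv=cv2.cvtColor(im,cv2.COLOR_BGR2HSV)
# nuts: height mask
Z=P[...,2]; m=((Z>15)&(Z<45)).astype(np.uint8); m[:, :365]=0;m[:, 460:]=0; m[:205]=0;m[270:]=0
n,l,s,ce=cv2.connectedComponentsWithStats(m)
for i in range(1,n):
    if s[i,4]>8: print('nut',ce[i].round(1),s[i,4],ray(c,*ce[i],28).round(1),im[l==i].mean(0).round())
# posts and tower rim by depth
for lo,hi,nm in((105,135,'post'),(270,300,'rim')):
    m=((Z>lo)&(Z<hi)).astype(np.uint8); m[:,:180]=0;m[:,345:]=0;m[:150]=0;m[265:]=0
    n,l,s,ce=cv2.connectedComponentsWithStats(m)
    for i in range(1,n):
        if s[i,4]>3: print(nm,ce[i].round(1),s[i,:],np.nanmean(P[l==i],0).round(1))
m=((Z>270)&(Z<300)); m[:,:180]=0;m[:,300:]=0;m[:150]=0;m[265:]=0
q=P[m][:,:2].astype(np.float32); print(cv2.minAreaRect(q))
m=((Z>88)&(Z<101)); m[:,:180]=0;m[:,345:]=0;m[:150]=0;m[265:]=0
q=P[m][:,:2].astype(np.float32); print(cv2.minEnclosingCircle(q),len(q))
E
```

```text
517.314813564301
nut [381.7 225.2] 40 [ 528.9 -250.9   28. ] [ 74.  77. 142.]
nut [407.  225.3] 44 [ 526.3 -333.8   28. ] [128. 128. 129.]
nut [433.6 248.3] 43 [ 448.4 -417.1   28. ] [ 61. 116. 141.]
nut [404.3 251.1] 40 [ 442.2 -320.9   28. ] [ 67. 125. 152.]
post [207.2 155.9] [182 150  45  15 197] [754.1 300.7 122.2]
post [255.  164.2] [253 162   5   5  20] [724.  151.7 119.6]
post [313.4 174.2] [312 172   4   5  16] [687.5 -31.2 119. ]
post [256.2 191.3] [253 190   7   3  10] [637.9 148.9 119.6]
post [266.  194.5] [266 192   1   6   6] [626.3 118.  124.2]
post [229.  199.6] [224 194  11  12  79] [613.9 233.5 121. ]
post [186.1 198.9] [185 197   3   5   8] [618.2 364.  131.1]
post [281.2 198. ] [279 197   5   4   9] [616.3  71.9 108. ]
post [267. 203.] [267 201   1   5   5] [600.  115.6 120.9]
post [279.2 201.2] [277 200   5   4  10] [606.4  78.5 108.2]
post [187.7 210.4] [186 203   6  18  40] [582.3 358.9 131.5]
post [265.5 210. ] [263 210   6   1   6] [578.6 121.  117. ]
post [248.5 212. ] [247 212   4   1   4] [573.5 173.5 119.9]
post [214.2 219.8] [196 214  33  10  48] [551.9 279.3 121.4]
post [243.8 222.6] [242 221   5   5  19] [540.7 188.3 120. ]
post [190.5 222.8] [187 222   8   2   8] [544.4 351.8 124.6]
post [303.4 232.9] [302 231   4   5  17] [503.8   4.7 120.7]
rim [238.7 192.9] [216 179  48  30 389] [608.5 179.7 285.3]
rim [255.1 212. ] [251 208   8   8  31] [552.4 133.4 295.1]
((590.598876953125, 177.2023468017578), (101.06107330322266, 127.2156753540039), 5.130764007568359)
((680.8717041015625, 148.58114624023438), 249.43023681640625) 3340
```

View pics/cr1.png

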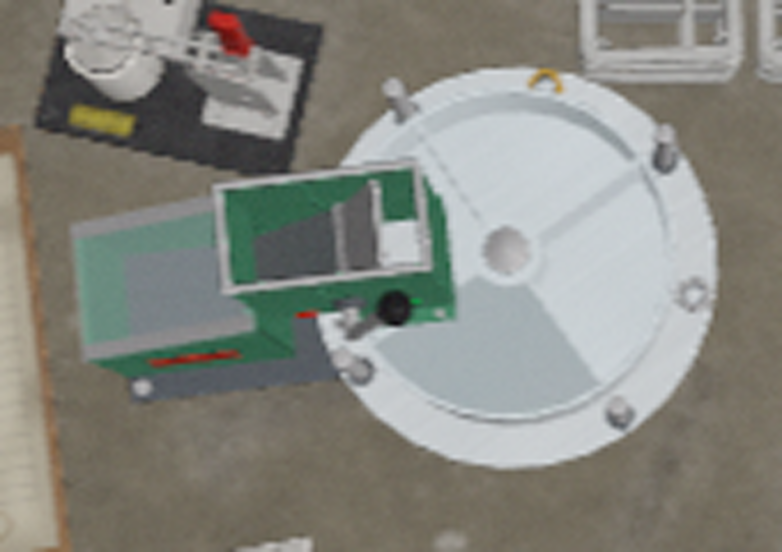

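Grey (closed) compartment faces the front, the steel sample faces right at crop (692,293), and brass faces away at (545,80). The knob at (395,308) leans to the drum, so the lever is on reject. That makes red the first nut.

```bash
cat >> h.py <<'E'
def yaw():
    R=cv2.Rodrigues(np.array(ctrl.observe()['ee_rot'],float))[0]; return np.arctan2(R[1,0],R[0,0])
def rel(*targets):
    "world targets (x,y,z mm[,yaw deg]) -> tool increments from the measured pose"
    p=np.array(ctrl.observe()['tool_pos']); R=cv2.Rodrigues(np.array(ctrl.observe()['ee_rot'],float))[0]; y=yaw()
    print('yaw',np.degrees(y).round(1),'pos',p.round(1))
    for t in targets:
        d=R.T@(np.array(t[:3])-p)/1000; w=0 if len(t)<4 else -((np.radians(t[3])-y+np.pi)%(2*np.pi)-np.pi)
        print(t,'->',d.round(4).tolist(),round(w,3))
E
python3 - <<'E'
from h import *
c=cam('top'); D=np.array([614,78.4])
k=[]
for u,v in((215,185),(415,160),(430,268),(225,292)):
    p=ray(c,170+(u+.5)/4.6-.5,145+(v+.5)/4.6-.5,287); k.append(p[:2]); print(p.round(1))
k=np.array(k); print('mouth',k.mean(0), np.linalg.norm(np.diff(k,axis=0),axis=1))
e=(k[0]-k[1])+(k[3]-k[2]); phi=np.degrees(np.arctan2(-e[0],e[1])); e2=k[0]-k[3]+k[1]-k[2]
print('phi edges',phi,np.degrees(np.arctan2(e2[1],e2[0])),'from centre',k.mean(0)-D)
rel((528.9,-250.9,150),(528.9,-250.9,9))
E
```

```text
[632.8 241.5 287. ]
[645.  119.9 287. ]
[578.3 111.7 287. ]
[567.  235.7 287. ]
mouth [605.77384263 177.21206933] [122.22484871  67.11466006 124.46883752]
phi edges 5.46840817745038 6.034803706717779 from centre [-8.22615737 98.81206933]
yaw 16.7 pos [ 158.1 -526.3  230.6]
(528.9, -250.9, 150) -> [0.4344, -0.157, 0.0808] 0
(528.9, -250.9, 9) -> [0.4344, -0.1568, 0.2218] 0
```

Emit:
apply_moves(
  increments=[
    [0.036,-0.013,0.006,0],
    [0.072,-0.026,0.013,0],
    [0.108,-0.039,0.02,0],
    [0.144,-0.052,0.027,0],
    [0.18,-0.065,0.034,0],
    [0.217,-0.078,0.04,0],
    [0.253,-0.091,0.047,0],
    [0.289,-0.104,0.054,0],
    [0.325,-0.117,0.06,0],
    [0.361,-0.13,0.067,0],
    [0.397,-0.143,0.074,0],
    [0.4344,-0.157,0.081,0],
    [0.4344,-0.157,0.1,0],
    [0.4344,-0.157,0.13,0],
    [0.4344,-0.157,0.15,0],
    [0.4344,-0.157,0.15,0],
    [0.4344,-0.157,0.15,0],
  ],
  hand=0.4,
)

```text
clock: 1.62
tool_pos: [528.0, -251.0, 80.1]
ee_rot: [-3.106, -0.456, 0.005]
force: [0.3, 0.6, 0.6]
gripper_width: 51.3
```

```bash
python3 - <<'E'
from h import *
c=cam('scene'); im=c['pixels']
u,v=proj(c,(528.9,-250.9,28)).round().astype(int); print(u,v)
cv2.imwrite('pics/a.png',cv2.resize(im[max(0,v-90):v+70,max(0,u-100):u+100],None,fx=3.5,fy=3.5,interpolation=cv2.INTER_CUBIC))
rel((528.9,-250.9,3))
E
```

```text
353 292
yaw 16.7 pos [ 529.4 -251.7   81.8]
(528.9, -250.9, 3) -> [-0.0003, -0.0009, 0.0788] 0
```

View pics/a.png

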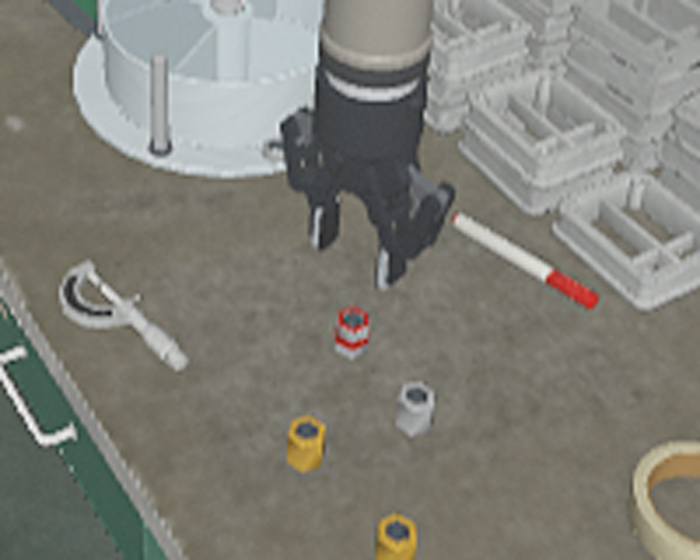

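The gripper is above the red nut at crop (352,330), centred. I'll descend, close and lift.

Emit:
apply_moves(
  increments=[
    [0,0,0.03,0],
    [0,0,0.055,0],
    [0,0,0.07,0],
    [0,0,0.077,0],
    [0,0,0.077,0],
    [0,0,0.077,0],
  ],
)

```text
clock: 2.17
tool_pos: [530.5, -252.1, 6.0]
ee_rot: [3.107, 0.456, 0.004]
force: [1.3, -0.1, 0.2]
gripper_width: 51.0
```

Emit:
apply_moves(
  increments=[
    [0,0,0,0],
    [0,0,0,0],
    [0,0,0,0],
    [0,0,0,0],
    [0,0,0,0],
    [0,0,0,0],
    [0,0,-0.03,0],
    [0,0,-0.07,0],
    [0,0,-0.11,0],
    [0,0,-0.15,0],
    [0,0,-0.19,0],
    [0,0,-0.23,0],
    [0,0,-0.27,0],
    [0,0,-0.31,0],
    [0,0,-0.33,0],
    [0,0,-0.33,0],
  ],
  hand=1,
)

```text
clock: 3.5
tool_pos: [531.5, -252.0, 341.4]
ee_rot: [3.101, 0.456, 0.018]
force: [1.2, 0.2, -0.5]
gripper_width: 24.5
```

```bash
python3 - <<'E'
from h import *
rel((605,177.5,330,5.3),(605,177.5,300,5.3))
E
```

```text
yaw 16.7 pos [ 531.5 -252.   341.4]
(605, 177.5, 330, 5.3) -> [0.1939, -0.3903, 0.0101] 0.2
(605, 177.5, 300, 5.3) -> [0.1936, -0.3906, 0.0401] 0.2
```

Emit:
apply_moves(
  increments=[
    [0.017,-0.035,0.001,0.02],
    [0.035,-0.07,0.002,0.04],
    [0.052,-0.106,0.003,0.06],
    [0.07,-0.141,0.004,0.08],
    [0.088,-0.177,0.005,0.1],
    [0.105,-0.212,0.006,0.12],
    [0.123,-0.248,0.007,0.14],
    [0.14,-0.283,0.008,0.16],
    [0.158,-0.319,0.009,0.18],
    [0.176,-0.354,0.01,0.2],
    [0.194,-0.39,0.01,0.2],
    [0.194,-0.39,0.03,0.2],
    [0.194,-0.39,0.04,0.2],
    [0.194,-0.39,0.04,0.2],
    [0.194,-0.39,0.04,0.2],
    [0.194,-0.39,0.04,0.2],
  ],
)

```text
clock: 4.83
tool_pos: [603.3, 175.6, 294.8]
ee_rot: [3.137, 0.139, 0.001]
force: [0.2, -0.2, -0.1]
gripper_width: 24.6
```

```bash
python3 - <<'E'
from h import *
c=cam('top'); im=c['pixels']
cv2.imwrite('pics/b.png',cv2.resize(im[145:265,170:340],None,fx=4.6,fy=4.6,interpolation=cv2.INTER_CUBIC))
s=cam('scene'); u,v=proj(s,(605,177,290)).round().astype(int);print(u,v)
cv2.imwrite('pics/b2.png',cv2.resize(s['pixels'][v-60:v+130,u-70:u+130],None,fx=3,fy=3,interpolation=cv2.INTER_CUBIC))
rel((605,177.5,300,5.3))
E
```

```text
300 137
yaw 5.1 pos [603.5 176.3 295.6]
(605, 177.5, 300, 5.3) -> [0.0017, -0.001, -0.0044] -0.003
```

View pics/b2.png

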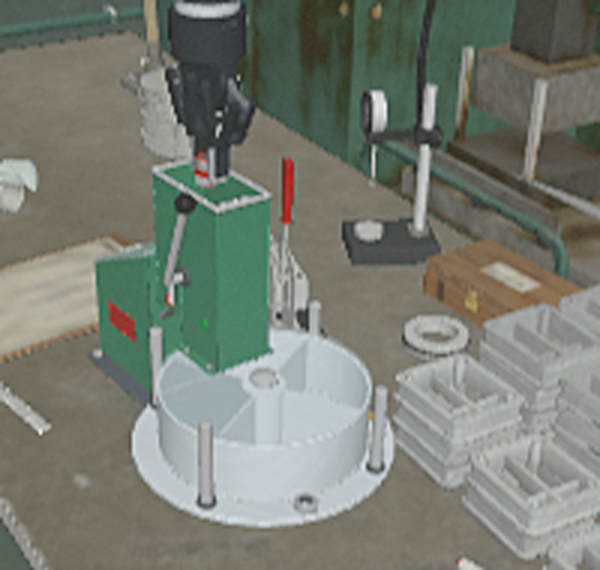

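The nut is above the mouth at crop (205,175), and the lever tail points to the red dot. I'll release.

Emit:
apply_moves(
  increments=[
    [0.001,0,0,0],
    [0.001,0,0,0],
    [0.001,0,0,0],
    [0.001,0,0,0],
    [0.001,0,0,0],
    [0.001,0,-0.02,0],
    [0.001,0,-0.05,0],
    [0.001,0,-0.06,0],
    [0.001,0,-0.06,0],
  ],
  hand=0.4,
)

```text
clock: 5.68
tool_pos: [604.9, 178.9, 358.1]
ee_rot: [-3.136, -0.144, -0.011]
force: [0.4, -0.5, 0.7]
gripper_width: 51.6
```

```bash
python3 - <<'E'
from h import *
a=np.radians(5.3); ux=np.array([np.cos(a),np.sin(a)]); uy=np.array([-np.sin(a),np.cos(a)]); M=np.array([605,177.5])
kn=lambda s:M-56*ux+s*uy
print(kn(-63),kn(63))
g=lambda s,z:(*kn(s).round(1),z,5.3)
rel(g(-120,355),g(-120,275),g(30,285),g(45,275))
c=cam('scene');Z=cloud(c)
im=c['pixels']; u,v=proj(c,(605,260,60)).round().astype(int)
cv2.imwrite('pics/c.png',cv2.resize(im[v-70:v+50,u-70:u+60],None,fx=4,fy=4,interpolation=cv2.INTER_CUBIC))
E
```

```text
[555.05876391 109.59659112] [543.42006989 235.05790309]
yaw 5.3 pos [604.9 178.9 358.1]
(np.float64(560.3), np.float64(52.8), 355, 5.3) -> [-0.056, 0.1215, 0.0024] -0.001
(np.float64(560.3), np.float64(52.8), 275, 5.3) -> [-0.0565, 0.1216, 0.0824] -0.001
(np.float64(546.5), np.float64(202.2), 285, 5.3) -> [-0.0565, -0.0284, 0.0728] -0.001
(np.float64(545.1), np.float64(217.1), 275, 5.3) -> [-0.0566, -0.0434, 0.0828] -0.001
```

View pics/c.png

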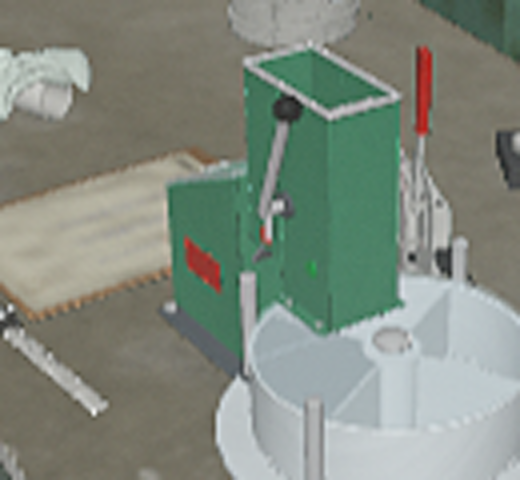

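```bash
python3 - <<'E'
from h import *
c=cam('top'); im=c['pixels']; P=cloud(c)
a=cv2.imread('pics/cr1.png')
b=cv2.resize(im[145:265,170:340],None,fx=4.6,fy=4.6,interpolation=cv2.INTER_CUBIC)
cv2.imwrite('pics/d.png',b)
s=cam('scene'); Z=cloud(s)
m=(Z[...,2]>262)&(Z[...,2]<312)&(Z[...,0]>520)&(Z[...,0]<566)&(Z[...,1]>70)&(Z[...,1]<270)&(s['pixels'].max(2)<70)
q=Z[m]; print('knob',m.sum(),q.mean(0),q.min(0),q.max(0))
E
```

```text
knob 36 [549.42731615 126.51632499 294.44084905] [542.18927287 118.36597185 287.21548506] [559.82017983 136.44807414 302.48040163]
```

View pics/d.png

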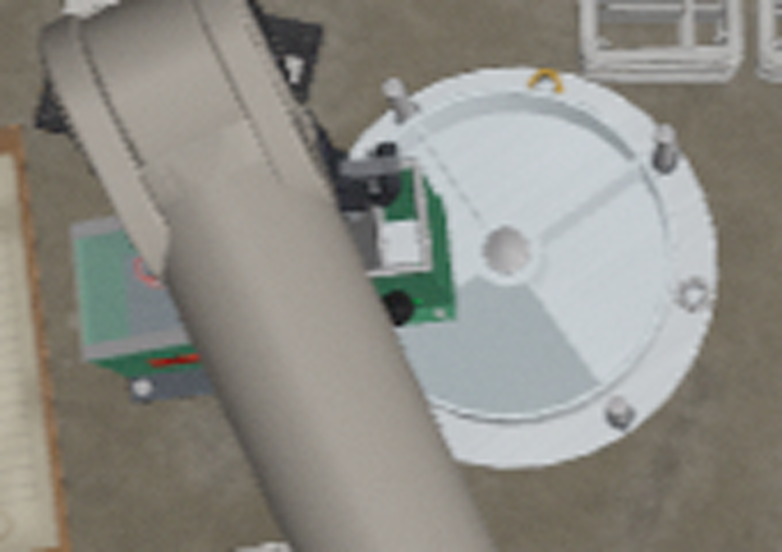

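The red nut shows in the reject box at crop (148,268). Next I'll push the knob to the drum side (+y) with the fingers shut.

Emit:
apply_moves(
  increments=[
    [-0.02,0.04,0,0],
    [-0.04,0.08,0,0],
    [-0.056,0.121,0.002,0],
    [-0.056,0.121,0.03,0],
    [-0.056,0.121,0.06,0],
    [-0.056,0.121,0.08,0],
    [-0.056,0.121,0.08,0],
    [-0.056,0.1,0.08,0],
    [-0.056,0.08,0.08,0],
    [-0.056,0.06,0.08,0],
    [-0.056,0.04,0.08,0],
    [-0.056,0.02,0.08,0],
    [-0.056,0.0,0.08,0],
    [-0.056,-0.015,0.08,0],
    [-0.056,-0.026,0.08,0],
    [-0.056,-0.032,0.08,0],
    [-0.056,-0.036,0.08,0],
    [-0.056,-0.036,0.08,0],
  ],
  hand=1,
)

```text
clock: 7.33
tool_pos: [544.5, 209.4, 274.4]
ee_rot: [-3.138, -0.145, 0.0]
force: [0.3, 0.3, -0.2]
gripper_width: -0.1
```

```bash
cat >> h.py <<'E'
def knob():
    s=cam('scene'); Z=cloud(s)
    m=(Z[...,2]>262)&(Z[...,2]<312)&(Z[...,0]>515)&(Z[...,0]<566)&(Z[...,1]>70)&(Z[...,1]<270)&(s['pixels'].max(2)<70)
    q=Z[m]; print('knob',m.sum(),np.median(q,0))
    return s
E
python3 - <<'E'
from h import *
s=knob(); u,v=proj(s,(545,200,280)).round().astype(int)
cv2.imwrite('pics/e.png',cv2.resize(s['pixels'][v-50:v+80,u-70:u+70],None,fx=4,fy=4,interpolation=cv2.INTER_CUBIC))
rel((0,0,0))
E
```

```text
knob 39 [542.31612169 197.08696582 292.65578473]
yaw 5.3 pos [544.8 208.8 274.5]
(0, 0, 0) -> [-0.5617, 0.1581, 0.2743] 0
```

View pics/e.png

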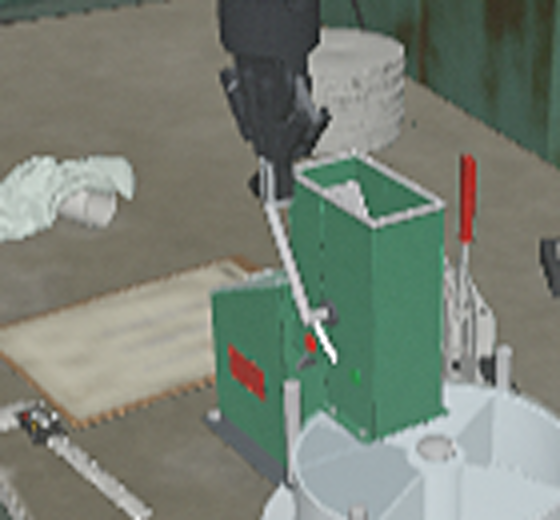

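The lever now leans to the reject side, and its tail at (335,355) points toward the green dot at (357,377). I'll push slightly further until it meets the stop.

Emit:
apply_moves(
  increments=[
    [0,-0.003,0,0],
    [0,-0.006,0,0],
    [0,-0.006,0,0],
  ],
)

```text
clock: 7.63
tool_pos: [544.6, 213.1, 274.4]
ee_rot: [3.136, 0.141, 0.001]
force: [-0.2, -2.4, 0.8]
gripper_width: 0.1
```

Emit:
apply_moves(
  increments=[
    [0,-0.003,0,0],
    [0,-0.005,0,0],
    [0,-0.005,0,0],
  ],
)

```text
clock: 7.88
tool_pos: [544.6, 213.5, 274.3]
ee_rot: [3.129, 0.135, -0.001]
force: [-0.9, -8.9, 2.7]
gripper_width: 0.2
```

At the stop (about 9 N). Next I'll back off and go over post 0.

```bash
cat >> h.py <<'E'
def arc(deg,n,r=.133):
    for i in range(1,n+1):
        d=np.radians(deg)*i/n; print([round(r*(1-np.cos(d)),3),round(r*np.sin(d),3),0,round(-d,3)],end=', ')
    print()
E
python3 - <<'E'
from h import *
print(np.round(ctrl.observe()['joints'],2))
rel((503.7,4.6,160,33.8),(503.7,4.6,98,33.8))
arc(106.5,18)
E
```

```text
[-0.15  0.4  -0.38  1.31  0.15  1.46 -2.01]
yaw 4.9 pos [544.6 213.5 274.3]
(503.7, 4.6, 160, 33.8) -> [-0.0586, 0.2035, 0.1163] -0.504
(503.7, 4.6, 98, 33.8) -> [-0.0586, 0.2029, 0.1783] -0.504
[np.float64(0.001), np.float64(0.014), 0, np.float64(-0.103)], [np.float64(0.003), np.float64(0.027), 0, np.float64(-0.207)], [np.float64(0.006), np.float64(0.041), 0, np.float64(-0.31)], [np.float64(0.011), np.float64(0.053), 0, np.float64(-0.413)], [np.float64(0.017), np.float64(0.066), 0, np.float64(-0.516)], [np.float64(0.025), np.float64(0.077), 0, np.float64(-0.62)], [np.float64(0.033), np.float64(0.088), 0, np.float64(-0.723)], [np.float64(0.043), np.float64(0.098), 0, np.float64(-0.826)], [np.float64(0.053), np.float64(0.107), 0, np.float64(-0.929)], [np.float64(0.065), np.float64(0.114), 0, np.float64(-1.033)], [np.float64(0.077), np.float64(0.121), 0, np.float64(-1.136)], [np.float64(0.09), np.float64(0.126), 0, np.float64(-1.239)], [np.float64(0.103), np.float64(0.13), 0, np.float64(-1.342)], [np.float64(0.116), np.float64(0.132), 0, np.float64(-1.446)], [np.float64(0.13), np.float64(0.133), 0, np.float64(-1.549)], [np.float64(0.144), np.float64(0.133), 0, np.float64(-1.652)], [np.float64(0.157), np.float64(0.131), 0, np.float64(-1.756)], [np.float64(0.171), np.float64(0.128), 0, np.float64(-1.859)],
```

Emit:
apply_moves(
  increments=[
    [0,0.03,0,0],
    [0,0.06,-0.02,-0.05],
    [-0.015,0.1,-0.05,-0.15],
    [-0.03,0.13,-0.05,-0.25],
    [-0.045,0.16,-0.03,-0.37],
    [-0.058,0.19,0.0,-0.49],
    [-0.058,0.211,0.04,-0.504],
    [-0.058,0.211,0.08,-0.504],
    [-0.058,0.211,0.11,-0.504],
    [-0.058,0.211,0.11,-0.504],
    [-0.058,0.211,0.11,-0.504],
  ],
  hand=0.62,
)

```text
clock: 8.8
tool_pos: [504.0, 4.9, 163.4]
ee_rot: [-3.001, -0.922, 0.005]
force: [-0.2, 1.4, 0.8]
gripper_width: 32.6
```

```bash
python3 - <<'E'
from h import *
rel((503.7,4.6,98,33.8)); print(ctrl.observe()['gripper_width'])
s=knob()
E
```

```text
yaw 34.2 pos [504.    4.9 163.4]
(503.7, 4.6, 98, 33.8) -> [-0.0003, 0.0003, 0.0654] 0.006
32.58569587205182
knob 26 [539.91967476 229.87053434 282.7768715 ]
```

Emit:
apply_moves(
  increments=[
    [0,0,0.03,0],
    [0,0,0.055,0],
    [0,0,0.065,0],
    [0,0,0.065,0],
    [0,0,0.065,0],
  ],
)

```text
clock: 9.27
tool_pos: [507.0, 4.9, 101.2]
ee_rot: [3.002, 0.923, 0.005]
force: [0.2, -0.3, 1.1]
gripper_width: 32.3
```

Emit:
apply_moves(
  increments=[
    [0,0,0,0],
    [0,0,0,0],
    [0.001,0.014,0,-0.103],
    [0.003,0.027,0,-0.207],
    [0.006,0.041,0,-0.31],
    [0.011,0.053,0,-0.413],
    [0.017,0.066,0,-0.516],
    [0.025,0.077,0,-0.62],
    [0.033,0.088,0,-0.723],
    [0.043,0.098,0,-0.826],
    [0.048,0.103,0,-0.878],
    [0.053,0.107,0,-0.929],
    [0.053,0.107,0,-0.929],
    [0.053,0.107,0,-0.929],
  ],
  hand=0.75,
)

```text
clock: 10.43
tool_pos: [609.8, -54.7, 100.1]
ee_rot: [2.273, 2.167, 0.002]
force: [0.7, -0.2, 0.8]
gripper_width: 21.1
```

```bash
cat >> h.py <<'E'
def posts():
    c=cam('top'); P=cloud(c); D=np.array([614,78.4]); Z=P[...,2]
    r=np.hypot(P[...,0]-D[0],P[...,1]-D[1])
    m=((Z>108)&(Z<128)&(abs(r-133)<12)).astype(np.uint8)
    n,l,s,ce=cv2.connectedComponentsWithStats(m)
    for i in range(1,n):
        if 8<s[i,4]<40:
            p=np.nanmean(P[l==i],0); print('post',p.round(1),s[i,4],'ang',np.degrees(np.arctan2(p[1]-D[1],p[0]-D[0])).round(1))
    return c
E
python3 - <<'E'
from h import *
c=posts()
rel((614+133*np.cos(np.radians(-93)),78.4+133*np.sin(np.radians(-93)),98,87))
cv2.imwrite('pics/f.png',cv2.resize(c['pixels'][145:265,220:350],None,fx=4.6,fy=4.6,interpolation=cv2.INTER_CUBIC))
E
```

```text
post [746.1  74.1 120.4] 18 ang -1.9
post [482.2  82.8 120.3] 15 ang 178.1
yaw 87.3 pos [609.4 -54.6 100. ]
(np.float64(607.0393178196884), np.float64(-54.41772812235831), 98, 87) -> [0.0001, -0.0023, 0.002] 0.005
```

View pics/f.png

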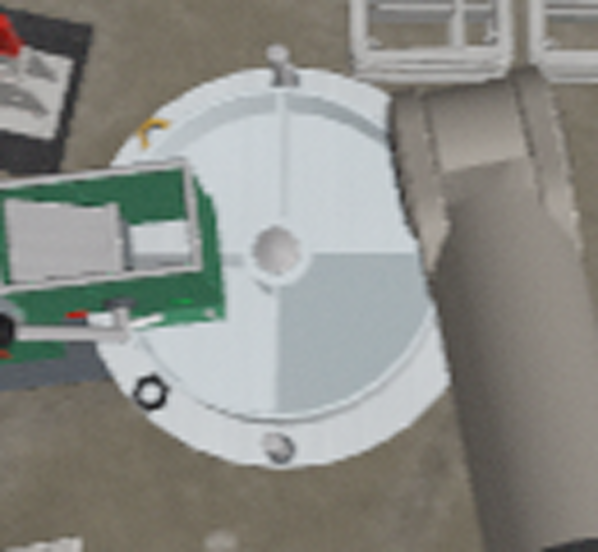

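The drum follows: post 0 is at -91.9°, and brass is at upper left. It needs another 52°.

Emit:
apply_moves(
  increments=[
    [0.001,0.014,0,-0.103],
    [0.003,0.027,0,-0.207],
    [0.006,0.041,0,-0.31],
    [0.011,0.053,0,-0.413],
    [0.017,0.066,0,-0.516],
    [0.025,0.077,0,-0.62],
    [0.033,0.088,0,-0.723],
    [0.043,0.098,0,-0.826],
    [0.048,0.103,0,-0.878],
    [0.053,0.107,0,-0.929],
    [0.053,0.107,0,-0.929],
    [0.053,0.107,0,-0.929],
  ],
)

```text
clock: 11.48
tool_pos: [718.3, -6.1, 99.5]
ee_rot: [1.06, 2.957, -0.0]
force: [-0.4, -0.2, -0.2]
gripper_width: 21.3
```

Emit:
apply_moves(
  increments=[
    [0,0,0,0],
    [0,0,0,0],
    [0,0,-0.03,0],
    [0,0,-0.07,0],
    [0,0,-0.11,0],
    [0,0,-0.15,0],
    [0,0,-0.15,0],
  ],
  hand=0.6,
)

```text
clock: 12.07
tool_pos: [721.8, -5.9, 260.7]
ee_rot: [1.058, 2.941, 0.013]
force: [0.6, 1.1, 2.2]
gripper_width: 34.4
```

```bash
cat >> h.py <<'E'
def nuts():
    c=cam('top'); P=cloud(c); Z=P[...,2]
    m=((Z>15)&(Z<45)&(P[...,1]<-180)&(P[...,1]>-520)&(P[...,0]<620)&(P[...,0]>380)).astype(np.uint8)
    n,l,s,ce=cv2.connectedComponentsWithStats(m)
    for i in range(1,n):
        if 20<s[i,4]<80: print('nut',s[i,4],ray(c,*ce[i],28).round(1),c['pixels'][l==i].mean(0).round())
    return c
E
python3 - <<'E'
from h import *
posts(); nuts()
rel((442.2,-320.9,170,40),(448.4,-417.1,170,40))
E
```

```text
post [697.8 181.6 120.4] 17 ang 50.9
post [511.3 162.6 119.7] 18 ang 140.7
nut 67 [ 604.8 -487.3   28. ] [136. 162. 171.]
nut 40 [ 526.8 -334.7   28. ] [130. 129. 130.]
nut 41 [ 448.9 -416.7   28. ] [ 61. 117. 143.]
nut 42 [ 442.3 -320.7   28. ] [ 66. 122. 148.]
yaw 140.5 pos [719.5  -6.5 252.8]
(442.2, -320.9, 170, 40) -> [0.0144, -0.4194, 0.081] 1.754
(448.4, -417.1, 170, 40) -> [-0.0515, -0.4897, 0.081] 1.754
```

Drum is set for brass within about 1°. Fetching the first brass nut.

Emit:
apply_moves(
  increments=[
    [0.001,-0.03,0,0.117],
    [0.002,-0.06,0,0.234],
    [0.003,-0.09,0.005,0.35],
    [0.004,-0.12,0.01,0.468],
    [0.005,-0.15,0.015,0.585],
    [0.006,-0.18,0.02,0.7],
    [0.007,-0.21,0.03,0.82],
    [0.008,-0.24,0.04,0.936],
    [0.009,-0.27,0.05,1.05],
    [0.01,-0.3,0.06,1.17],
    [0.011,-0.33,0.07,1.29],
    [0.012,-0.36,0.09,1.4],
    [0.013,-0.39,0.12,1.52],
    [0.0144,-0.419,0.15,1.64],
    [0.0144,-0.419,0.17,1.754],
    [0.0144,-0.419,0.18,1.754],
    [0.0144,-0.419,0.18,1.754],
    [0.0144,-0.419,0.18,1.754],
  ],
  hand=0.4,
)

```text
clock: 13.67
tool_pos: [442.0, -319.5, 69.0]
ee_rot: [-2.947, -1.083, -0.001]
force: [0.5, 0.1, -0.3]
gripper_width: 51.3
```

```bash
python3 - <<'E'
from h import *
rel((442.3,-320.7,4,40))
E
```

```text
yaw 40.3 pos [ 442.  -319.5   69. ]
(442.3, -320.7, 4, 40) -> [-0.0007, 0.0012, 0.065] 0.006
```

Emit:
apply_moves(
  increments=[
    [-0.001,0.001,0.03,0],
    [-0.001,0.001,0.055,0],
    [-0.001,0.001,0.064,0],
    [-0.001,0.001,0.064,0],
    [-0.001,0.001,0.064,0],
  ],
)

```text
clock: 14.08
tool_pos: [442.7, -322.2, 6.4]
ee_rot: [2.949, 1.08, 0.002]
force: [0.6, -0.5, 0.5]
gripper_width: 51.4
```

Emit:
apply_moves(
  increments=[
    [0,0,0,0],
    [0,0,0,0],
    [0,0,0,0],
    [0,0,0,0],
    [0,0,0,0],
    [0,0,0,0],
    [0,0,-0.03,0],
    [0,0,-0.07,0],
    [0,0,-0.11,0],
    [0,0,-0.15,0],
    [0,0,-0.19,0],
    [0,0,-0.23,0],
    [0,0,-0.27,0],
    [0,0,-0.31,0],
    [0,0,-0.33,0],
    [0,0,-0.33,0],
    [0,0,-0.33,0],
  ],
  hand=1,
)

```text
clock: 15.5
tool_pos: [441.7, -322.7, 336.9]
ee_rot: [2.948, 1.076, 0.003]
force: [-0.6, -0.2, -0.9]
gripper_width: 22.7
```

```bash
python3 - <<'E'
from h import *
rel((605,177.5,330,5.3),(605,177.5,297,5.3))
E
```

```text
yaw 40.1 pos [ 441.7 -322.7  336.9]
(605, 177.5, 330, 5.3) -> [0.4471, -0.2774, 0.0062] 0.608
(605, 177.5, 297, 5.3) -> [0.4471, -0.2775, 0.0392] 0.608
```

Emit:
apply_moves(
  increments=[
    [0.032,-0.02,0,0.043],
    [0.064,-0.04,0,0.086],
    [0.096,-0.06,0,0.13],
    [0.128,-0.08,0,0.17],
    [0.16,-0.099,0,0.22],
    [0.192,-0.119,0,0.26],
    [0.224,-0.139,0,0.3],
    [0.255,-0.158,0,0.35],
    [0.287,-0.178,0,0.39],
    [0.319,-0.198,0,0.43],
    [0.351,-0.218,0,0.48],
    [0.383,-0.238,0,0.52],
    [0.415,-0.258,0,0.56],
    [0.447,-0.2775,0,0.608],
    [0.447,-0.2775,0.01,0.608],
    [0.447,-0.2775,0.01,0.608],
    [0.447,-0.2775,0.01,0.608],
  ],
)

```text
clock: 16.92
tool_pos: [603.5, 177.0, 322.4]
ee_rot: [3.135, 0.146, -0.008]
force: [0.0, -0.6, 0.3]
gripper_width: 23.0
```

```bash
python3 - <<'E'
from h import *
rel((605,177.5,297,5.3)); print(ctrl.observe()['gripper_width'])
s=cam('scene'); u,v=proj(s,(605,177,290)).round().astype(int)
cv2.imwrite('pics/g.png',cv2.resize(s['pixels'][v-60:v+130,u-70:u+130],None,fx=3,fy=3,interpolation=cv2.INTER_CUBIC))
nuts()
E
```

```text
yaw 5.3 pos [603.5 177.  322.4]
(605, 177.5, 297, 5.3) -> [0.0017, -0.0004, 0.0254] 0.0
23.014696515363788
nut 66 [ 604.8 -487.1   28. ] [135. 161. 170.]
nut 40 [ 526.4 -334.6   28. ] [130. 129. 130.]
nut 42 [ 448.6 -416.6   28. ] [ 59. 115. 141.]
```

View pics/g.png

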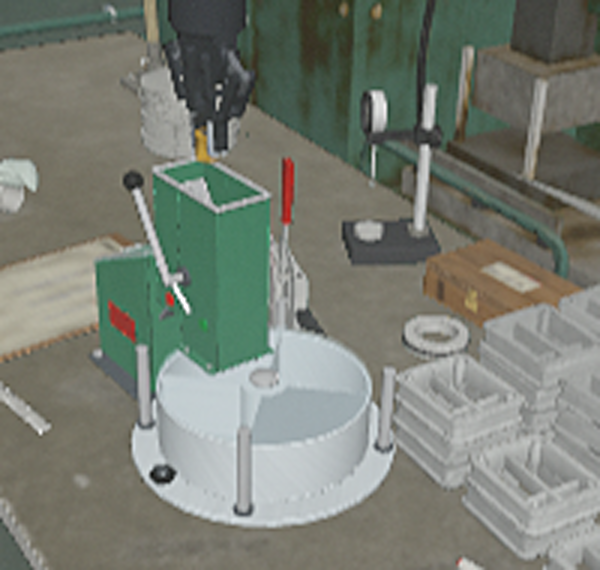

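The brass nut is held over the mouth at crop (205,145), slightly tilted. The lever is at the drum stop. I'll lower and release.

Emit:
apply_moves(
  increments=[
    [0.001,0,0.015,0],
    [0.001,0,0.02,0],
    [0.001,0,0.02,0],
  ],
)

```text
clock: 17.27
tool_pos: [604.9, 175.5, 303.9]
ee_rot: [3.136, 0.14, -0.004]
force: [-0.1, -0.9, -1.8]
gripper_width: 23.0
```

Emit:
apply_moves(
  increments=[
    [0,0,0,0],
    [0,0,0,0],
    [0,0,0,0],
    [0,0,0,0],
    [0,0,0,0],
    [0,0,-0.03,0],
    [0,0,-0.05,0],
    [0,0,-0.05,0],
  ],
  hand=0.4,
)

```text
clock: 17.93
tool_pos: [606.7, 178.9, 360.4]
ee_rot: [-3.135, -0.144, -0.013]
force: [0.5, 0.3, 1.5]
gripper_width: 51.3
```

```bash
python3 - <<'E'
from h import *
rel((448.6,-416.7,250,50),(448.6,-416.7,4,50))
c=cam('top'); posts()
# brass-coloured pixels inside drum
h=cv2.cvtColor(c['pixels'],cv2.COLOR_BGR2HSV); s=cam('scene')
for nm,k in(('top',c),('scene',s)):
    h=cv2.cvtColor(k['pixels'],cv2.COLOR_BGR2HSV); m=cv2.inRange(h,(15,90,60),(32,255,255)); u,v=proj(k,(614,78,40)).astype(int)
    m[:v-55]=0;m[v+55:]=0;m[:,:u-55]=0;m[:,u+60:]=0
    n,l,st,ce=cv2.connectedComponentsWithStats(m); print(nm,[(ce[i].round(),st[i,4]) for i in range(1,n)])
    for i in range(1,n): print(ray(k,*ce[i],45).round())
E
```

```text
yaw 5.3 pos [606.7 178.9 360.4]
(448.6, -416.7, 250, 50) -> [-0.213, 0.5788, 0.107] -0.781
(448.6, -416.7, 4, 50) -> [-0.2151, 0.5795, 0.353] -0.781
post [717.1  -4.8 121.4] 19 ang -38.9
post [697.8 181.2 120.4] 17 ang 50.8
post [530.4 -24.1 122.6] 16 ang -129.2
top [(array([260., 200.]), np.int32(4))]
[619. 143.  45.]
scene [(array([374., 169.]), np.int32(60)), (array([287., 175.]), np.int32(1))]
[976. 248.  45.]
[653. 375.  45.]
```

A brass spot now shows at (619,143), inside the compartment under the chute. Next is the second brass nut.

Emit:
apply_moves(
  increments=[
    [-0.013,0.036,0,-0.05],
    [-0.027,0.072,0,-0.1],
    [-0.04,0.108,0,-0.15],
    [-0.053,0.144,0,-0.2],
    [-0.066,0.18,0,-0.25],
    [-0.08,0.217,0.01,-0.3],
    [-0.093,0.253,0.03,-0.35],
    [-0.106,0.289,0.05,-0.4],
    [-0.12,0.325,0.07,-0.45],
    [-0.133,0.361,0.09,-0.5],
    [-0.146,0.397,0.11,-0.55],
    [-0.16,0.433,0.13,-0.6],
    [-0.173,0.469,0.15,-0.65],
    [-0.187,0.506,0.17,-0.7],
    [-0.2,0.542,0.19,-0.75],
    [-0.214,0.579,0.22,-0.781],
    [-0.215,0.579,0.25,-0.781],
    [-0.215,0.579,0.28,-0.781],
    [-0.215,0.579,0.28,-0.781],
    [-0.215,0.579,0.28,-0.781],
  ],
)

```text
clock: 19.75
tool_pos: [442.2, -416.4, 72.4]
ee_rot: [-2.84, -1.325, 0.004]
force: [0.7, -0.7, 0.7]
gripper_width: 51.5
```

```bash
python3 - <<'E'
from h import *
rel((448.6,-416.7,4,50))
E
```

```text
yaw 50.0 pos [ 442.2 -416.4   72.4]
(448.6, -416.7, 4, 50) -> [0.0038, 0.0056, 0.0684] 0.0
```

Emit:
apply_moves(
  increments=[
    [0.004,0.005,0.03,0],
    [0.004,0.005,0.05,0],
    [0.004,0.005,0.05,0],
    [0.004,0.005,0.05,0],
  ],
)

```text
clock: 20.08
tool_pos: [452.3, -417.7, 27.0]
ee_rot: [2.845, 1.331, 0.002]
force: [0.2, -0.5, 0.2]
gripper_width: 51.3
```

```bash
python3 - <<'E'
from h import *
nuts()
rel((448.6,-416.7,4,50))
E
```

```text
nut 68 [ 604.4 -486.7   28. ] [135. 160. 170.]
nut 41 [ 526.4 -334.7   28. ] [130. 129. 130.]
yaw 50.1 pos [ 452.9 -418.7   28. ]
(448.6, -416.7, 4, 50) -> [-0.0012, -0.0047, 0.024] 0.002
```

Emit:
apply_moves(
  increments=[
    [-0.001,-0.003,0.01,0],
    [-0.001,-0.003,0.018,0],
    [-0.001,-0.003,0.023,0],
    [-0.001,-0.003,0.023,0],
    [-0.001,-0.003,0.023,0],
  ],
)

```text
clock: 20.55
tool_pos: [447.5, -417.4, 1.9]
ee_rot: [-2.847, -1.327, 0.001]
force: [-0.4, -0.8, 1.2]
gripper_width: 51.1
```

Emit:
apply_moves(
  increments=[
    [0,0,0,0],
    [0,0,0,0],
    [0,0,0,0],
    [0,0,0,0],
    [0,0,0,0],
    [0,0,0,0],
    [0,0,0,0],
    [0,0,-0.03,0],
    [0,0,-0.07,0],
    [0,0,-0.11,0],
    [0,0,-0.15,0],
    [0,0,-0.19,0],
    [0,0,-0.23,0],
    [0,0,-0.27,0],
    [0,0,-0.31,0],
    [0,0,-0.33,0],
    [0,0,-0.33,0],
    [0,0,-0.33,0],
  ],
  hand=1,
)

```text
clock: 22.05
tool_pos: [448.2, -417.6, 333.0]
ee_rot: [2.846, 1.327, 0.001]
force: [-0.1, -0.5, -0.8]
gripper_width: 23.1
```

```bash
python3 - <<'E'
from h import *
rel((605,177.5,325,5.3))
E
```

```text
yaw 50.0 pos [ 448.2 -417.6  333. ]
(605, 177.5, 325, 5.3) -> [0.5567, -0.2623, 0.0075] 0.78
```

Emit:
apply_moves(
  increments=[
    [0.033,-0.015,0,0.05],
    [0.066,-0.031,0,0.1],
    [0.1,-0.047,0,0.15],
    [0.134,-0.063,0,0.2],
    [0.168,-0.079,0,0.25],
    [0.202,-0.095,0,0.3],
    [0.236,-0.111,0,0.35],
    [0.27,-0.127,0,0.4],
    [0.304,-0.143,0,0.45],
    [0.338,-0.159,0,0.5],
    [0.372,-0.175,0,0.55],
    [0.406,-0.191,0,0.6],
    [0.44,-0.207,0,0.65],
    [0.474,-0.223,0,0.7],
    [0.505,-0.238,0,0.74],
    [0.535,-0.252,0,0.78],
    [0.557,-0.262,0,0.78],
    [0.557,-0.262,0,0.78],
    [0.557,-0.262,0,0.78],
    [0.557,-0.262,0,0.78],
  ],
)

```text
clock: 23.72
tool_pos: [604.6, 176.3, 329.9]
ee_rot: [3.136, 0.145, -0.006]
force: [-0.0, -0.2, -1.2]
gripper_width: 23.4
```

```bash
python3 - <<'E'
from h import *
rel((605,177.5,300,5.3)); posts()
E
```

```text
yaw 5.3 pos [604.6 176.3 329.9]
(605, 177.5, 300, 5.3) -> [0.0006, -0.0012, 0.0299] -0.0
post [717.1  -5.1 120.7] 20 ang -39.0
post [697.6 181.2 119.8] 16 ang 50.9
post [530.5 -24.1 121.6] 16 ang -129.2
```

Emit:
apply_moves(
  increments=[
    [0,-0.001,0.02,0],
    [0,-0.001,0.028,0],
    [0,-0.001,0.028,0],
    [0,-0.001,0.028,0],
  ],
)

```text
clock: 24.1
tool_pos: [604.8, 176.9, 303.6]
ee_rot: [3.137, 0.143, -0.003]
force: [0.0, -0.3, -0.4]
gripper_width: 23.5
```

Emit:
apply_moves(
  increments=[
    [0,0,0,0],
    [0,0,0,0],
    [0,0,0,0],
    [0,0,0,0],
    [0,0,0,0],
    [0,0,-0.03,0],
    [0,0,-0.05,0],
    [0,0,-0.05,0],
    [0,0,-0.05,0],
  ],
  hand=0.62,
)

```text
clock: 24.85
tool_pos: [605.6, 179.3, 356.0]
ee_rot: [-3.137, -0.146, -0.006]
force: [0.1, 0.6, -1.0]
gripper_width: 32.8
```

```bash
python3 - <<'E'
from h import *
rel((530,-24.7,165,50.8)); 
c=cam('top'); posts()
cv2.imwrite('pics/h.png',cv2.resize(c['pixels'][145:265,220:350],None,fx=4.6,fy=4.6,interpolation=cv2.INTER_CUBIC))
E
```

```text
yaw 5.3 pos [605.6 179.3 356. ]
(530, -24.7, 165, 50.8) -> [-0.0949, 0.1963, 0.1904] -0.793
post [717.7  -5.  118.3] 17 ang -38.8
post [697.6 181.3 121.2] 17 ang 50.9
post [530.6 -24.1 121.1] 16 ang -129.1
```

View pics/h.png

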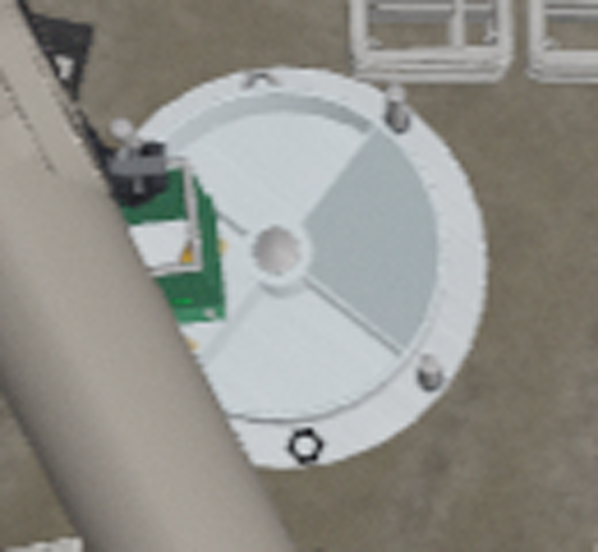

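Brass shows at (222,245) and (192,343), both inside the compartment under the chute. Now I'll turn the drum +90° for steel, using the post at -129°.

Emit:
apply_moves(
  increments=[
    [-0.015,0.03,0,-0.11],
    [-0.03,0.06,0,-0.22],
    [-0.045,0.095,0.01,-0.33],
    [-0.06,0.13,0.03,-0.44],
    [-0.078,0.163,0.06,-0.55],
    [-0.09,0.187,0.09,-0.66],
    [-0.095,0.1963,0.12,-0.77],
    [-0.095,0.1963,0.15,-0.793],
    [-0.095,0.1963,0.18,-0.793],
    [-0.095,0.1963,0.19,-0.793],
    [-0.095,0.1963,0.19,-0.793],
    [-0.095,0.1963,0.19,-0.793],
    [-0.095,0.1963,0.19,-0.793],
  ],
)

```text
clock: 26.03
tool_pos: [530.1, -25.0, 166.1]
ee_rot: [2.837, 1.347, 0.005]
force: [0.3, 0.4, 0.5]
gripper_width: 32.4
```

```bash
python3 - <<'E'
from h import *
rel((530,-24.7,99,50.8)); arc(90,15)
E
```

```text
yaw 50.8 pos [530.1 -25.  166.1]
(530, -24.7, 99, 50.8) -> [0.0, -0.0005, 0.0671] 0.0
[np.float64(0.001), np.float64(0.014), 0, np.float64(-0.105)], [np.float64(0.003), np.float64(0.028), 0, np.float64(-0.209)], [np.float64(0.007), np.float64(0.041), 0, np.float64(-0.314)], [np.float64(0.011), np.float64(0.054), 0, np.float64(-0.419)], [np.float64(0.018), np.float64(0.066), 0, np.float64(-0.524)], [np.float64(0.025), np.float64(0.078), 0, np.float64(-0.628)], [np.float64(0.034), np.float64(0.089), 0, np.float64(-0.733)], [np.float64(0.044), np.float64(0.099), 0, np.float64(-0.838)], [np.float64(0.055), np.float64(0.108), 0, np.float64(-0.942)], [np.float64(0.066), np.float64(0.115), 0, np.float64(-1.047)], [np.float64(0.079), np.float64(0.122), 0, np.float64(-1.152)], [np.float64(0.092), np.float64(0.126), 0, np.float64(-1.257)], [np.float64(0.105), np.float64(0.13), 0, np.float64(-1.361)], [np.float64(0.119), np.float64(0.132), 0, np.float64(-1.466)], [np.float64(0.133), np.float64(0.133), 0, np.float64(-1.571)],
```

Emit:
apply_moves(
  increments=[
    [0,0,0.03,0],
    [0,0,0.055,0],
    [0,0,0.067,0],
    [0,0,0.067,0],
    [0,0,0.067,0],
  ],
)

```text
clock: 26.45
tool_pos: [529.8, -25.3, 98.6]
ee_rot: [2.837, 1.347, 0.003]
force: [-0.0, -0.6, 1.1]
gripper_width: 32.6
```

Emit:
apply_moves(
  increments=[
    [0,0,0,0],
    [0,0,0,0],
    [0.001,0.014,0,-0.105],
    [0.003,0.028,0,-0.209],
    [0.007,0.041,0,-0.314],
    [0.011,0.054,0,-0.419],
    [0.018,0.066,0,-0.524],
    [0.025,0.078,0,-0.628],
    [0.034,0.089,0,-0.733],
    [0.044,0.099,0,-0.838],
    [0.055,0.108,0,-0.942],
    [0.066,0.115,0,-1.047],
    [0.079,0.122,0,-1.152],
    [0.092,0.126,0,-1.257],
    [0.105,0.13,0,-1.361],
    [0.119,0.132,0,-1.466],
    [0.126,0.133,0,-1.518],
    [0.133,0.133,0,-1.571],
    [0.133,0.133,0,-1.571],
    [0.133,0.133,0,-1.571],
  ],
  hand=0.75,
)

```text
clock: 28.12
tool_pos: [716.3, -6.5, 98.3]
ee_rot: [1.056, 2.957, 0.002]
force: [0.3, -0.9, 1.2]
gripper_width: 21.2
```

Emit:
apply_moves(
  increments=[
    [0,0,0,0],
    [0,0,0,0],
    [0,0,-0.03,0],
    [0,0,-0.07,0],
    [0,0,-0.11,0],
    [0,0,-0.15,0],
    [0,0,-0.15,0],
    [0,0,-0.15,0],
  ],
  hand=0.6,
)

```text
clock: 28.78
tool_pos: [717.1, -6.5, 251.9]
ee_rot: [1.055, 2.952, 0.005]
force: [-0.2, 0.2, -0.2]
gripper_width: 34.2
```

```bash
python3 - <<'E'
from h import *
c=posts(); nuts()
rel((526.5,-334.6,80,40))
cv2.imwrite('pics/i.png',cv2.resize(c['pixels'][145:265,220:350],None,fx=4.6,fy=4.6,interpolation=cv2.INTER_CUBIC))
E
```

```text
post [698.9 180.1 118.7] 21 ang 50.1
post [529.8 -23.7 120.9] 16 ang -129.5
post [512.4 163.3 120.5] 15 ang 140.1
nut 67 [ 604.3 -487.9   28. ] [136. 162. 171.]
nut 41 [ 526.7 -334.4   28. ] [129. 129. 129.]
yaw 140.7 pos [715.4  -7.3 246.9]
(526.5, -334.6, 80, 40) -> [-0.0608, -0.3728, 0.1673] 1.758
```

View pics/i.png

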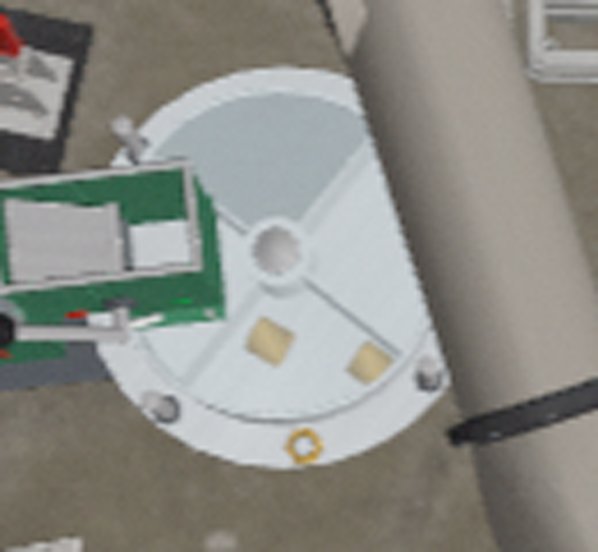

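Both brass nuts lie in the brass compartment at (270,340) and (370,362). The steel compartment is now under the chute. Next is the steel nut.

Emit:
apply_moves(
  increments=[
    [-0.004,-0.027,0,0.117],
    [-0.008,-0.053,0,0.234],
    [-0.013,-0.08,0,0.35],
    [-0.017,-0.107,0,0.468],
    [-0.022,-0.133,0.005,0.585],
    [-0.026,-0.16,0.01,0.7],
    [-0.03,-0.187,0.02,0.82],
    [-0.035,-0.213,0.04,0.936],
    [-0.039,-0.24,0.06,1.05],
    [-0.043,-0.267,0.08,1.17],
    [-0.048,-0.293,0.1,1.29],
    [-0.052,-0.32,0.12,1.4],
    [-0.056,-0.347,0.14,1.52],
    [-0.061,-0.373,0.155,1.64],
    [-0.061,-0.373,0.167,1.758],
    [-0.061,-0.373,0.167,1.758],
    [-0.061,-0.373,0.167,1.758],
    [-0.061,-0.373,0.167,1.758],
  ],
  hand=0.4,
)

```text
clock: 30.38
tool_pos: [527.9, -332.4, 80.3]
ee_rot: [-2.948, -1.082, -0.002]
force: [0.1, 0.5, 0.6]
gripper_width: 51.1
```

```bash
python3 - <<'E'
from h import *
rel((526.6,-334.5,4,40))
E
```

```text
yaw 40.3 pos [ 527.9 -332.4   80.3]
(526.6, -334.5, 4, 40) -> [-0.0025, 0.0008, 0.0763] 0.005
```

Emit:
apply_moves(
  increments=[
    [-0.002,0.001,0.03,0],
    [-0.002,0.001,0.06,0],
    [-0.002,0.001,0.075,0],
    [-0.002,0.001,0.075,0],
    [-0.002,0.001,0.075,0],
    [-0.002,0.001,0.075,0],
  ],
)

```text
clock: 30.88
tool_pos: [528.4, -336.0, 7.4]
ee_rot: [2.948, 1.078, 0.005]
force: [-0.4, -0.1, 0.5]
gripper_width: 51.5
```

Emit:
apply_moves(
  increments=[
    [0,0,0,0],
    [0,0,0,0],
    [0,0,0,0],
    [0,0,0,0],
    [0,0,0,0],
    [0,0,0,0],
    [0,0,0,0],
    [0,0,-0.03,0],
    [0,0,-0.07,0],
    [0,0,-0.11,0],
    [0,0,-0.15,0],
    [0,0,-0.19,0],
    [0,0,-0.23,0],
    [0,0,-0.27,0],
    [0,0,-0.31,0],
    [0,0,-0.33,0],
    [0,0,-0.33,0],
    [0,0,-0.33,0],
  ],
  hand=1,
)

```text
clock: 32.38
tool_pos: [526.7, -336.4, 336.6]
ee_rot: [2.949, 1.075, 0.003]
force: [-0.1, 0.2, -1.0]
gripper_width: 22.8
```

```bash
python3 - <<'E'
from h import *
rel((605,177.5,330,5.3))
E
```

```text
yaw 40.1 pos [ 526.7 -336.4  336.6]
(605, 177.5, 330, 5.3) -> [0.3906, -0.343, 0.0061] 0.607
```

Emit:
apply_moves(
  increments=[
    [0.026,-0.023,0,0.04],
    [0.052,-0.046,0,0.08],
    [0.078,-0.069,0,0.12],
    [0.104,-0.091,0,0.16],
    [0.13,-0.114,0,0.2],
    [0.156,-0.137,0,0.24],
    [0.182,-0.16,0,0.28],
    [0.208,-0.183,0,0.32],
    [0.234,-0.206,0,0.36],
    [0.26,-0.229,0,0.4],
    [0.286,-0.251,0,0.45],
    [0.312,-0.274,0,0.5],
    [0.34,-0.299,0,0.55],
    [0.37,-0.325,0.003,0.607],
    [0.391,-0.343,0.006,0.607],
    [0.391,-0.343,0.006,0.607],
    [0.391,-0.343,0.006,0.607],
    [0.391,-0.343,0.006,0.607],
  ],
)

```text
clock: 33.88
tool_pos: [604.5, 176.4, 327.2]
ee_rot: [3.136, 0.143, -0.005]
force: [0.2, -0.7, -0.7]
gripper_width: 22.7
```

```bash
python3 - <<'E'
from h import *
rel((605,177.5,301,5.3)); posts(); nuts(); print(ctrl.observe()['gripper_width'])
E
```

```text
yaw 5.2 pos [604.5 176.4 327.2]
(605, 177.5, 301, 5.3) -> [0.0007, -0.0011, 0.0261] -0.001
post [716.3  -6.5 120.1] 18 ang -39.7
post [699.2 181.4 119.5] 16 ang 50.4
post [529.4 -23.7 122.4] 15 ang -129.6
nut 71 [ 604.6 -486.6   28. ] [130. 156. 165.]
22.797444819869177
```

Emit:
apply_moves(
  increments=[
    [0,-0.001,0.018,0],
    [0,-0.001,0.025,0],
    [0,-0.001,0.025,0],
    [0,-0.001,0.025,0],
  ],
)

```text
clock: 34.32
tool_pos: [604.7, 177.2, 303.8]
ee_rot: [3.137, 0.141, -0.002]
force: [-0.2, 0.4, -0.9]
gripper_width: 22.4
```

Emit:
apply_moves(
  increments=[
    [0,0,0,0],
    [0,0,0,0],
    [0,0,0,0],
    [0,0,0,0],
    [0,0,0,0],
    [0,0,-0.03,0],
    [0,0,-0.05,0],
    [0,0,-0.05,0],
    [0,0,-0.05,0],
  ],
  hand=0.62,
)

```text
clock: 35.07
tool_pos: [605.3, 179.5, 356.0]
ee_rot: [-3.137, -0.145, -0.005]
force: [-0.4, -0.4, -0.7]
gripper_width: 32.4
```

Emit:
apply_moves(
  increments=[
    [-0.015,0.03,0,-0.11],
    [-0.03,0.06,0,-0.22],
    [-0.045,0.095,0.01,-0.33],
    [-0.06,0.13,0.03,-0.44],
    [-0.078,0.163,0.06,-0.55],
    [-0.09,0.187,0.09,-0.66],
    [-0.095,0.1963,0.12,-0.77],
    [-0.095,0.1963,0.15,-0.793],
    [-0.095,0.1963,0.18,-0.793],
    [-0.095,0.1963,0.19,-0.793],
    [-0.095,0.1963,0.19,-0.793],
    [-0.095,0.1963,0.19,-0.793],
    [-0.095,0.1963,0.19,-0.793],
  ],
)

```text
clock: 36.15
tool_pos: [529.7, -24.7, 166.1]
ee_rot: [2.837, 1.346, 0.005]
force: [-0.4, 0.1, 0.6]
gripper_width: 32.7
```

```bash
python3 - <<'E'
from h import *
c=posts(); nuts(); a=np.radians(-129.5)
rel((614+133*np.cos(a),78.4+133*np.sin(a),99,50.5))
cv2.imwrite('pics/j.png',cv2.resize(c['pixels'][145:265,220:350],None,fx=4.6,fy=4.6,interpolation=cv2.INTER_CUBIC))
E
```

```text
post [716.6  -6.3 121.8] 18 ang -39.5
post [699.  180.4 120.5] 19 ang 50.2
post [512.3 163.1 119. ] 17 ang 140.2
nut 67 [ 604.7 -485.8   28. ] [135. 161. 170.]
yaw 50.7 pos [529.8 -24.8 166.3]
(np.float64(529.4015967030574), np.float64(-24.226069590566738), 99, 50.5) -> [0.0, -0.0009, 0.0673] 0.004
```

View pics/j.png

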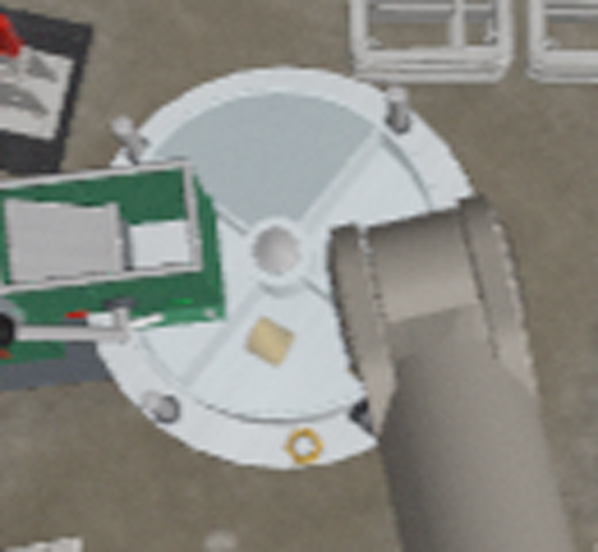

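The mouth is empty and the steel nut is presumably hidden under the tower. I'll turn +90° to bring the closed compartment under the chute, which will also expose the steel compartment.

Emit:
apply_moves(
  increments=[
    [0,0,0.03,0],
    [0,0,0.055,0],
    [0,0,0.067,0],
    [0,0,0.067,0],
    [0,0,0.067,0],
  ],
)

```text
clock: 36.67
tool_pos: [528.8, -25.2, 98.1]
ee_rot: [2.839, 1.345, 0.001]
force: [0.1, 0.8, 1.1]
gripper_width: 32.8
```

Emit:
apply_moves(
  increments=[
    [0,0,0,0],
    [0,0,0,0],
    [0.001,0.014,0,-0.105],
    [0.003,0.028,0,-0.209],
    [0.007,0.041,0,-0.314],
    [0.011,0.054,0,-0.419],
    [0.018,0.066,0,-0.524],
    [0.025,0.078,0,-0.628],
    [0.034,0.089,0,-0.733],
    [0.044,0.099,0,-0.838],
    [0.055,0.108,0,-0.942],
    [0.066,0.115,0,-1.047],
    [0.079,0.122,0,-1.152],
    [0.092,0.126,0,-1.257],
    [0.105,0.13,0,-1.361],
    [0.119,0.132,0,-1.466],
    [0.126,0.133,0,-1.518],
    [0.133,0.133,0,-1.571],
    [0.133,0.133,0,-1.571],
    [0.133,0.133,0,-1.571],
  ],
  hand=0.75,
)

```text
clock: 38.33
tool_pos: [715.9, -6.4, 98.2]
ee_rot: [1.058, 2.957, 0.002]
force: [-0.7, -0.3, 0.1]
gripper_width: 21.5
```

Emit:
apply_moves(
  increments=[
    [0,0,0,0],
    [0,0,0,0],
    [0,0,-0.03,0],
    [0,0,-0.07,0],
    [0,0,-0.11,0],
    [0,0,-0.15,0],
    [0,0,-0.15,0],
    [0.03,-0.035,-0.15,0.1],
    [0.03,-0.07,-0.15,0.2],
    [0.03,-0.105,-0.15,0.3],
    [0.03,-0.14,-0.15,0.4],
    [0.03,-0.175,-0.15,0.5],
    [0.03,-0.21,-0.15,0.6],
    [0.03,-0.245,-0.15,0.7],
    [0.03,-0.28,-0.15,0.8],
    [0.03,-0.28,-0.15,0.8],
    [0.03,-0.28,-0.15,0.8],
  ],
  hand=0.6,
)

```text
clock: 39.75
tool_pos: [512.9, -208.2, 247.3]
ee_rot: [2.133, 2.305, -0.004]
force: [0.7, 0.1, 0.4]
gripper_width: 33.9
```

```bash
python3 - <<'E'
from h import *
c=posts(); nuts(); rel((0,0,0))
cv2.imwrite('pics/k.png',cv2.resize(c['pixels'][145:265,170:340],None,fx=4.6,fy=4.6,interpolation=cv2.INTER_CUBIC))
E
```

```text
post [716.8  -6.6 119.6] 19 ang -39.6
post [699.3 180.4 120.5] 19 ang 50.1
post [530.  -24.  120.4] 15 ang -129.4
post [512.7 163.  121. ] 14 ang 140.1
nut 67 [ 604.4 -486.6   28. ] [134. 159. 169.]
yaw 94.9 pos [ 515.  -203.8  247.6]
(0, 0, 0) -> [0.247, -0.4959, 0.2472] 0
```

View pics/k.png

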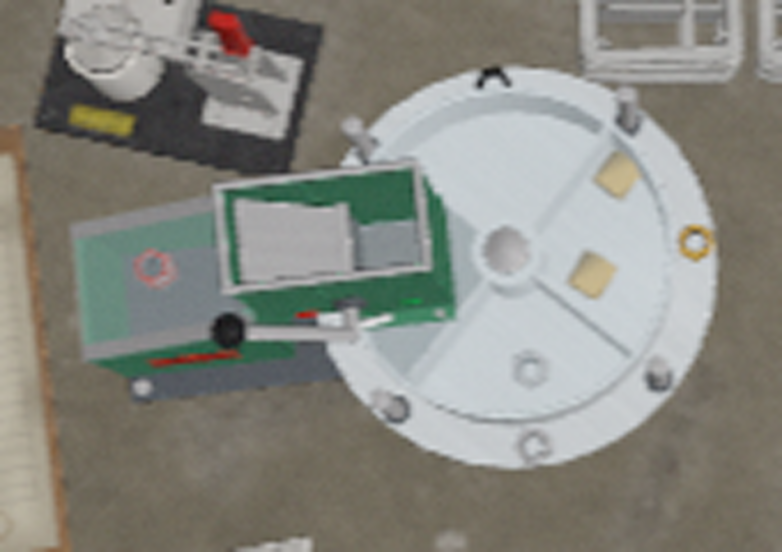

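The picture shows the steel nut in its compartment at (530,368), two brass at (618,175) and (593,273), and the red ring in the reject box at (153,267). The closed compartment is under the chute, with its middle at 95.1° against the chute's 95.3°. The robot is clear, so I'm handing in.

Emit:
apply_moves(
  increments=[
    [0,0,0,0],
    [0,0,0,0],
    [0,0,0,0],
  ],
)

```text
clock: 40.1
tool_pos: [515.5, -203.0, 247.3]
ee_rot: [-2.122, -2.317, -0.001]
force: [-0.9, 0.3, 0.2]
gripper_width: 33.9
```

```bash
python3 -c "
from cell import ctrl
print(ctrl.sign_off())"
```

```text
the job is handed in; nothing more can be done
None
```

All four nuts on the bench are sorted and the job is handed in, at about 40 s on the robot's clock. I dropped the red nut first with the lever on reject, then set the lever to drum. I turned the drum by its posts for the two brass nuts and the steel nut, and finally brought the closed compartment under the chute.

**Last check:** the final top view showed both brass nuts in the brass compartment, the steel nut in the steel one, and the red nut in the reject box. From the post positions, the closed compartment's middle was about 0.2° off the chute's direction. The robot was clear of everything.

**Things that looked off:**
- **Lever start:** the lever began at about -0.35 rad rather than at its -0.6 stop. The red nut still went into the reject box.
- **Grip width:** the plain nuts read about 23 mm in the grip instead of 24. The first brass nut hung slightly tilted, but all were held until they were dropped.
- **Measuring tools and marker:** I did not measure them again at the end. The gripper never came down near any of them.

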